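# Scan the job ticket and put the scanner pen on charge

## Robot

A 6-joint arm with a two-finger parallel gripper is mounted at the origin on the work surface. World frame = base frame: x ahead of the robot, y to its left, z up, the work surface at z = 0. Lengths are in m, angles in rad, forces in N, time in s.
With the tool pointing down it reaches from about 0.35 to 1 m from the base axis. Payload 7.1 kg.
Tool frame: the origin (TCP) lies between the finger pads; the fingertips stand 25 mm ahead of it and the grasp point (between the pads) lies 6 mm ahead of it; z points along the fingers, y is the line along which they close (so a half turn about z gives the same grasp; the last joint's range is limited). The gripper opens to 85 mm and grips with 20 to 120 N. Pads are 22 mm wide; open, the fingers measure 114 mm over their backs; the gripper's body (76 mm by 85 mm) begins 54 mm behind the grasp point. The pads swing forward as they close: fully open they stand 13 mm farther back than shut.
Start: joints at [1.271, 0.423, 1.63, -0, 1.089, -0.019], TCP at [0.173, 0.601, 0.256] pointing down, gripper open.
Joint ranges: [-3, 3], [-0.9, 2.11], [0.09, 2.58], [-1.31, 4.45], [0.11, 2.69], [-2.54, 2.54]. Speed limits (rad/s): [2.39, 2.39, 3.01, 3.14, 3.14, 3.14].

## Interface

Orientations are given as a unit quaternion [w, x, y, z].
In Python, from rig import status, get_image, camera_model, finish_job, look_for, tip_of gives the robot as it stands. The module is installed in compiled form; this text tells all that it offers.
- The arm moves only by the tool carry_out, never from a script. Its argument "series" is a list of rows, each a list of 6 numbers: the shift along the tool's x, y, z normalised to -1 to 1, where 1 is 5 cm, then the turn, a rotation vector about the tool's x, y, z normalised to -1 to 1, where 1 is 0.08 rad. In form: [[x, y, z, rx, ry, rz], ...]. A call has 1 to 20 rows; each row shifts and turns the commanded pose from where the row before left it, along the tool's axes as they then stand; what a row does not reach is not made up. A row lasts 1/10 s, in which the tool goes at most 50 mm and 8.59 degrees, less where a joint would pass 70% of its speed; a pose out of reach is approached as far as the arm can. A call with a number of a shift or a turn outside -1 to 1 is refused whole. A call with a gripper value outside its range is refused whole. "grip" is the closure, from -1 (fully open) to 1 (shut), set as the call begins (left out, the last holds). The fingers move at their own pace and stop on an object; "newtons" is the grip in N (left out, the last holds). Time passes only in rows, so rows that do not move let the fingers close. It gives the time, the measured TCP pose, the force, the opening and the grip force at its end, in the units of the state.
- status.state(): the state, without advancing time (a new reading comes with each control period).
- get_image(name): name is "side" or "top"; returns (picture, depth): 384x512x3 uint8, blue, green, red; 384x512 float32, m along the optical axis (not along the pixel's ray), 0 where there is no reading.
- camera_model(name): a dict with "vertical_fov" (degrees; the focal length in pixels is half the picture's height over the tangent of half this angle, whatever the lens; pixels are square), "cx", "cy" (the principal point, pixels), "pose" (4x4, takes a point from camera to world coordinates). Camera axes: x right, y down, z forward; pixel columns grow to the right and rows downward; lengths in m; the calibration is good to about 2 mm. A picture is of the moment at which its call begins. camera_model takes no time and is no camera call.
- finish_job(): hands the job in; it is judged then, once.
Trained networks look in the newest picture that a camera, given by its name, has taken for a name from the list of things; names that differ only in an ending like _2 or _b are one class to them, and where a whole thing is asked for, a point or a joint stands for the part that bears it (a point fixed in the world has none). Each returns a list of dicts, best first, with "confidence" (0 to 1); they miss things now and then, are a little off and sometimes report something else, mostly with a low value. They report only what shows in the picture. A call takes as long as a camera call.
- look_for(query, camera): "xyz" ([x, y, z] in m, in world coordinates, good to about 4 mm: the middle of the surface that is visible of it).
- tip_of(query, camera): "xyz" ([x, y, z] in m, in world coordinates, good to about 4 mm: a listed point, or the origin of a listed thing).
The state is a dict: "time_s": time; "joint_pos": joint angles; "qd": joint speeds; "joint_efforts": joint torques, N m; "position": TCP position; "tcp_rot": TCP orientation; "wrist_force": force on the tool from outside, world axes, zero at the start; "wrist_torque": the same for the moment, N m; "opening": finger opening in m; "grip_force": force on a finger pad.
Only numpy, scipy, OpenCV 4.12 (cv2) and the standard library are available. Lean on these libraries where they do the work, as an engineer would, in place of code of your own. Each camera call takes 0.05 s, during which the arm holds its last target. There are 200 camera calls.

## Task

Take the green scanner pen from its sloped rest, point its lens squarely at the middle of the barcode ticket on the aluminium plate from about 5 to 10 cm away, and hold it still there for about two seconds. Then drop the pen lens-down, all the way to the bottom, into the empty green charging pocket and let go. Leave the orange pen in its orange pocket and the other loose things where they are.

Things in the scene. Friction and masses are not known exactly. Their poses are not given: they have to be found in the camera images.
- wand: green scanner pen: barrel 24 mm in diameter, 180 mm long, lower half grey, upper half green, black lens end tapering over 30 mm to 16 mm; 90 g, balance point 80 mm from the lens. Origin: centre of the lens face; z runs from lens to butt (it scans along -z). Starts in its rest, butt up 30 degrees above level towards the robot; the trough covers the first 93 mm from the lens, the rest is free
- rest: fixed black base 150 x 70 x 12 mm of the pen's rest, with a steel V trough sloping up 30 degrees above level towards the base's -x side. Origin at the centre of the base's underside; the pen's lens lies at x = +55 mm, z = 50 mm and the pen's butt points to -x
- ticket: white paper ticket 90 x 60 mm with black bars, in the middle of an aluminium plate 160 x 180 mm on a fixed fixture, sloping up 30 degrees away from the robot. Origin: centre of the ticket, 75 mm above the bench; z: its outward normal, 30 degrees from vertical, leaning towards the robot; x runs up the slope, y level
- pocket_green: green square pocket of a fixed charging stand, empty at the start: inside 34 x 34 mm, 95 mm deep, walls 4 mm. Origin: centre of its inner floor, 31 mm above the bench; z runs up the middle and out of the mouth (mouth at z = 95 mm), leaning 30 degrees from vertical towards the robot. Stand base 130 x 80 x 15 mm
- pocket_orange: orange pocket of a second fixed stand, same in all but colour; it holds the orange pen. The two stands change places
- spare: orange scanner pen, same shape and axes as the green one, standing lens-down in the orange pocket; its butt stands out 85 mm from the mouth. Leave alone
- screwdriver: red-handled screwdriver, 190 mm long, lying on the bench in front of the plate. Origin at the underside of its middle, x towards its tip. Leave alone
- spool: aluminium solder spool, 56 mm in diameter, 46 mm high, at the far side of the bench. Origin at the centre of its underside. Leave alone
- flux: white bottle with blue cap, 44 mm in diameter, 110 mm high, at the far side. Origin at the centre of its underside. Leave alone
- pliers: red-handled wire strippers, about 200 mm long, 22 mm high, lying in front of the rest. Origin at the underside near the joint, x towards the jaws. Leave alone
- meter: yellow multimeter 150 x 75 x 34 mm lying in front of the charging stands. Origin at the centre of its underside. Leave alone

How it is judged:
By the outcome, as a careful person would: the job done as asked, in the order asked, and still so for the second after the job is handed in, with the robot touching nothing.
It also fails if it takes over 48 s, if anything falls off the work surface, if the arm or the gripper's body presses on something with over 40 N, if the wrist force passes 120 N, or if a joint passes its speed limit or range.

## Working session

There is one attempt and no reset: what is moved stays moved. The work goes in short steps, Python scripts to look and compute and a tool call to move; the robot and the scene stay as the last step left them, time stands still between calls to the robot, and variables do not carry over. Pictures are saved under pics/ and viewed, at most 10 in all, crops included, and the job is handed in when it is done.

Besides the shell and the picture viewer there is one more tool, called after "Emit:" as a command line: name --pt "numbers of a row" for each row, then --argument value for the rest. carry_out: Moves the arm, as the interface text tells. Its arguments: {"type":"object","properties":{"series":{"type":"array"},"grip":{"type":"number"},"newtons":{"type":"number"}},"required":["series"]}

```bash
mkdir -p pics
cat > h.py <<'E'
import numpy as np, cv2
from rig import *
from scipy.spatial.transform import Rotation as R
def cloud(n):
    im,d=get_image(n); m=camera_model(n)
    f=im.shape[0]/2/np.tan(np.radians(m["vertical_fov"])/2)
    v,u=np.mgrid[:im.shape[0],:im.shape[1]]
    P=np.stack([(u-m["cx"])/f*d,(v-m["cy"])/f*d,d],-1)
    T=np.array(m["pose"]); return im,d,P@T[:3,:3].T+T[:3,3]
def rot(q): return R.from_quat([q[1],q[2],q[3],q[0]])
E
python3 - <<'E'
from h import *
np.set_printoptions(precision=4,suppress=True)
for n in("top","side"):
    im,d,P=cloud(n); cv2.imwrite(f"pics/{n}0.png",im); np.savez(f"{n}0.npz",im=im,d=d,P=P)
    print(n,camera_model(n))
    for q in("wand","rest","ticket","pocket_green","pocket_orange","spare"):
        for fn in(look_for,tip_of):
            r=fn(q,n); print(q,fn.__name__,[(np.round(x["xyz"],3).tolist(),round(x["confidence"],2)) for x in r[:2]])
print(status.state())
E
```

```text
top {'vertical_fov': 56.80413801583342, 'cx': 260.4254084055264, 'cy': 187.7499793729452, 'pose': array([[-0.0154, -0.9889,  0.1479,  0.4443],
       [-0.9989,  0.0216,  0.0405,  0.0064],
       [-0.0433, -0.1471, -0.9882,  0.886 ],
       [ 0.    ,  0.    ,  0.    ,  1.    ]])}
wand call [([0.592, -0.267, 0.115], 0.88)]
wand call [([0.674, -0.308, 0.048], 0.69)]
rest call [([0.63, -0.264, 0.016], 0.81)]
rest call [([0.63, -0.281, 0.003], 0.82)]
ticket call [([0.643, -0.034, 0.075], 0.77), ([0.504, 0.345, 0.159], 0.43)]
ticket call [([0.636, -0.036, 0.075], 0.8)]
pocket_green call [([0.552, 0.181, 0.084], 0.87), ([0.686, 0.222, 0.072], 0.17)]
pocket_green call [([0.58, 0.188, 0.032], 0.73)]
pocket_orange call [([0.556, 0.346, 0.09], 0.64), ([0.594, -0.265, 0.115], 0.62)]
pocket_orange call [([0.582, 0.367, 0.034], 0.95)]
spare call [([0.507, 0.343, 0.161], 0.64), ([0.632, -0.265, 0.016], 0.51)]
spare call [([0.571, 0.362, 0.028], 0.56)]
side {'vertical_fov': 57.922664138155035, 'cx': 259.089707690479, 'cy': 188.22006610419103, 'pose': array([[-0.811 , -0.4001,  0.4269,  0.2146],
    
[... 568 characters left out ...]
 call [([0.547, 0.379, 0.091], 0.78)]
pocket_orange call [([0.576, 0.364, 0.029], 0.8)]
spare call [([0.493, 0.361, 0.165], 0.92), ([0.348, 0.293, 0.033], 0.4)]
spare call [([0.572, 0.365, 0.03], 0.74)]
{'time_s': 1.3, 'joint_pos': array([ 1.271 ,  0.4231,  1.6299,  0.    ,  1.0886, -0.019 ]), 'qd': array([-0.0002,  0.0009, -0.0001, -0.0024,  0.0019, -0.    ]), 'joint_efforts': array([  0.0019, -55.7356, -28.215 ,   0.0001,   0.0005,   0.    ]), 'position': array([0.1732, 0.6005, 0.2563]), 'tcp_rot': array([0.    , 0.1399, 0.9902, 0.    ]), 'wrist_force': array([ 0.4802, -0.4015, -0.5978]), 'wrist_torque': array([-0.001 ,  0.0129,  0.022 ]), 'grip_force': 0.0, 'opening': 0.08521140789085878}
```

View pics/top0.png

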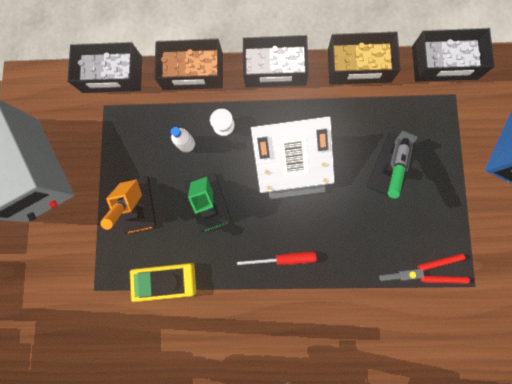

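View pics/side0.png

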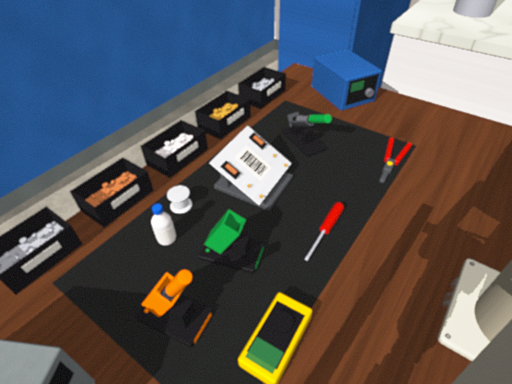

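Pictures: in the top view the green pen's grey lens end is near (405,140) and its butt at (397,190). The ticket is at (294,156), the empty green pocket at (202,195) and the orange pocket with its pen at (122,200), which agrees with the networks. Next I fit the exact geometry to the clouds.

```bash
cat > fit.py <<'E'
from h import *
from scipy.optimize import least_squares
np.set_printoptions(precision=4,suppress=True)
D={n:np.load(f"{n}0.npz") for n in("top","side")}
def pts(n,c,r,hsv=None,zmin=0.01):
    im,d,P=(D[n][k] for k in("im","d","P")); H=cv2.cvtColor(im,cv2.COLOR_BGR2HSV)
    m=(d>0)&(np.linalg.norm(P-c,axis=-1)<r)&(P[...,2]>zmin)
    if hsv: m&=(H[...,0]>hsv[0])&(H[...,0]<hsv[1])&(H[...,1]>120)&(H[...,2]>40)
    return P[m]
def pen(Q,L,B): # axis line fit on cylinder part
    def ax(p): return np.array([np.cos(p[2])*np.cos(p[3]),np.sin(p[2])*np.cos(p[3]),np.sin(p[3])])
    def f(p):
        a=ax(p); o=np.array([p[0],L[1],p[1]]) if 0 else np.array([L[0],p[0],p[1]])
        v=Q-o; return np.linalg.norm(v-np.outer(v@a,a),axis=1)-.012
    s=B-L; s/=np.linalg.norm(s)
    r=least_squares(f,[L[1],L[2],np.arctan2(s[1],s[0]),np.arcsin(s[2])],loss="soft_l1",f_scale=.002)
    a=ax(r.x); o=np.array([L[0],r.x[0],r.x[1]]); t=(Q-o)@a
    return o,a,np.degrees(r.x[2:]),np.percentile(t,[1,50,99]),np.abs(f(r.x)).mean()
def box(Q,p0):
    def fr(p): return R.from_euler("ZY",[p[3],-30],degrees=True).as_matrix() # z leans to -x
    def f(p):
        q=(Q-p[:3])@fr(p); x,y,z=np.abs(q[:,0]),np.abs(q[:,1]),q[:,2]
        def sl(h): return np.hypot(np.maximum(x,y)-h,np.maximum(z-.095,0))
        rim=np.hypot(z-.095,np.maximum(np.maximum(x,y)-.021,0)+np.maximum(.017-np.maximum(x,y),0))
        return np.minimum(np.minimum(sl(.021),sl(.017)),rim)
    best=min((least_squares(f,[*p0,y],x_scale=[.01,.01,.01,5],loss="soft_l1",f_scale=.002) for y in(-20,-5,10,25,40)),key=lambda r:r.cost)
    return best.x,np.abs(f(best.x)).mean()
if __name__=="__main__":
    for n in D:
        Q=pts(n,[.585,-.262,.115],.07,(40,85),.06); print(n,"pen",len(Q),*pen(Q,np.array([.675,-.307,.05]),np.array([.585,-.26,.14])))
        Q=pts(n,[.553,.187,.085],.075,(40,85),.03); print(n,"pocket",len(Q),*box(Q,[.581,.187,.031]))
        Q=pts(n,[.637,-.034,.076],.06,None,.03); c=Q.mean(0)
        nn=np.linalg.svd(Q-c)[2][2]; nn*=np.sign(nn[2]); print(n,"plate",c,nn,"res",np.abs((Q-c)@nn).mean(),np.degrees([np.arccos(nn[2]),np.arctan2(nn[1],nn[0])]))
        im,d,P=(D[n][k] for k in("im","d","P"))
        g=cv2.cvtColor(im,cv2.COLOR_BGR2GRAY); m=(np.linalg.norm(P-[.637,-.034,.076],axis=-1)<.055)&(g<110)&(np.abs((P-c)@nn)<.004)
        print(" bars",m.sum(),(P[m].min(0)+P[m].max(0))/2,np.median(P[m],0),cv2.minAreaRect(P[m][:,:2].astype(np.float32)*1000))
E
python3 fit.py
```

```text
top pen 369 [ 0.675  -0.3056  0.052 ] [-0.7818  0.3708  0.5013] [154.6233  30.0837] [0.0996 0.1487 0.179 ] 0.0013433286969647355
top pocket 658 [ 0.5769  0.1862  0.0322 18.7531] 0.0006743524655973533
top plate [ 0.639  -0.0339  0.075 ] [-0.4984 -0.0553  0.8652] res 0.0012491777904718852 [  30.095  -173.6631]Traceback (most recent call last):
  File "fit.py", line 36, in <module>
    print(" bars",m.sum(),(P[m].min(0)+P[m].max(0))/2,np.median(P[m],0),cv2.minAreaRect(P[m][:,:2].astype(np.float32)*1000))
                           ~~~~~~~~^^^
    return umr_minimum(a, axis, None, out, keepdims, initial, where)
ValueError: zero-size array to reduction operation minimum which has no identity
```

```bash
sed -i 's/(g<110)/(g<170)/; s/print(" bars"/print(np.percentile(g[np.linalg.norm(P-c,axis=-1)<.04],[0,10,30,60]))\n        if m.sum(): print(" bars"/' fit.py; python3 fit.py
```

```text
top pen 369 [ 0.675  -0.3056  0.052 ] [-0.7818  0.3708  0.5013] [154.6233  30.0837] [0.0996 0.1487 0.179 ] 0.0013433286969647355
top pocket 658 [ 0.5769  0.1862  0.0322 18.7531] 0.0006743524655973533
top plate [ 0.639  -0.0339  0.075 ] [-0.4984 -0.0553  0.8652] res 0.0012491777904718852 [  30.095  -173.6631]
[126. 169. 198. 249.]
 bars 87 [ 0.6396 -0.019   0.077 ] [ 0.6405 -0.0375  0.0767] ((637.6116333007812, -19.582637786865234), (54.29338073730469, 73.9277114868164), 6.614389896392822)
side pen 180 [ 0.675  -0.3039  0.0512] [-0.7827  0.3633  0.5055] [155.1003  30.3613] [0.0951 0.1516 0.1796] 0.0016667850067110536
side pocket 932 [ 0.5774  0.1872  0.0321 18.6893] 0.0005660034519193989
side plate [ 0.6375 -0.0321  0.0742] [-0.4999 -0.058   0.8641] res 0.001117344850261562 [  30.2143 -173.3862]
[ 90.  143.  181.6 240.2]
 bars 135 [ 0.6407 -0.0188  0.0764] [ 0.6425 -0.037   0.0782] ((638.818359375, -18.26700210571289), (56.57126998901367, 71.58738708496094), 6.792407989501953)
```

```bash
cat > plan.py <<'E'
from h import *
np.set_printoptions(precision=3,suppress=True)
LENS=np.array([.675,-.305,.0515]); G=.132
def ori(psi,beta):
    c,s=np.cos(np.radians(psi)),np.sin(np.radians(psi)); b=np.radians(beta)
    y=np.array([-s,c,0]); z=np.array([-np.sin(b)*c,-np.sin(b)*s,-np.cos(b)])
    return R.from_matrix(np.c_[np.cross(y,z),y,z])
def pdir(psi,el): # pen axis lens->butt
    c,s,e=np.cos(np.radians(psi)),np.sin(np.radians(psi)),np.radians(el)
    return np.array([-c*np.cos(e),-s*np.cos(e),np.sin(e)])
def step(p0,R0,p1,R1,N):
    dr=(R0.inv()*R1).as_rotvec()/N; S=R.from_rotvec(dr).as_matrix(); M=sum(np.linalg.matrix_power(S,k) for k in range(N))
    t=np.linalg.solve(R0.as_matrix()@M,p1-p0)
    return np.round(np.r_[t/.05,dr/.08],3).tolist()
def go(p1,R1,N):
    s=status.state(); r=step(s["position"],rot(s["tcp_rot"]),np.array(p1),R1,N); print(N,"x",r); return r
E
python3 - <<'E'
from plan import *
g=LENS+G*pdir(-25.2,30); print(g); O=ori(-25.2,0)
go(np.r_[g[:2],.30],O,24)
E
```

```text
[ 0.572 -0.256  0.117]
24 x [-0.561, -0.554, -0.036, 0.0, -0.0, 0.083]
```

Emit:
carry_out --pt "-0.56 -0.555 -0.036 0 0 0.083" --pt "-0.56 -0.555 -0.036 0 0 0.083" --pt "-0.56 -0.555 -0.036 0 0 0.083" --pt "-0.56 -0.555 -0.036 0 0 0.083" --pt "-0.56 -0.555 -0.036 0 0 0.083" --pt "-0.56 -0.555 -0.036 0 0 0.083" --pt "-0.56 -0.555 -0.036 0 0 0.083" --pt "-0.56 -0.555 -0.036 0 0 0.083" --pt "-0.56 -0.555 -0.036 0 0 0.083" --pt "-0.56 -0.555 -0.036 0 0 0.083" --pt "-0.56 -0.555 -0.036 0 0 0.083" --pt "-0.56 -0.555 -0.036 0 0 0.083" --grip -1

```text
time_s: 2.5
position: [0.389, 0.178, 0.2783]
tcp_rot: [0.0, 0.179, 0.984, 0.0]
wrist_force: [1.0, 0.5, 0.4]
opening: 0.0851
grip_force: 0.0
```

Emit:
carry_out --pt "-0.56 -0.555 -0.036 0 0 0.083" --pt "-0.56 -0.555 -0.036 0 0 0.083" --pt "-0.56 -0.555 -0.036 0 0 0.083" --pt "-0.56 -0.555 -0.036 0 0 0.083" --pt "-0.56 -0.555 -0.036 0 0 0.083" --pt "-0.56 -0.555 -0.036 0 0 0.083" --pt "-0.56 -0.555 -0.036 0 0 0.083" --pt "-0.56 -0.555 -0.036 0 0 0.083" --pt "-0.56 -0.555 -0.036 0 0 0.083" --pt "-0.56 -0.555 -0.036 0 0 0.083" --pt "-0.56 -0.555 -0.036 0 0 0.083" --pt "-0.56 -0.555 -0.036 0 0 0.083" --pt "0 0 0 0 0 0" --pt "0 0 0 0 0 0"

```text
time_s: 3.9
position: [0.5693, -0.2581, 0.299]
tcp_rot: [-0.0, 0.219, 0.976, 0.0]
wrist_force: [0.3, 0.6, 0.1]
opening: 0.0856
grip_force: 0.0
```

Run:
```python
from plan import *
g=LENS+G*pdir(-25.2,30); O=ori(-25.2,0); s=status.state()
print(s["time_s"],s["joint_pos"],s["position"],(rot(s["tcp_rot"]).inv()*O).as_rotvec())
go(np.r_[g[:2],g[2]+.006],O,8)
```

```text
3.9 [-0.445  0.38   1.591  0.     1.171 -1.574] [ 0.569 -0.258  0.299] [ 0.    -0.001 -0.002]
8 x [-0.004, 0.006, 0.439, 0.0, -0.001, -0.003]
```

Emit:
carry_out --pt "-0.004 0.006 0.44 0 0 0" --pt "-0.004 0.006 0.44 0 0 0" --pt "-0.004 0.006 0.44 0 0 0" --pt "-0.004 0.006 0.44 0 0 0" --pt "-0.004 0.006 0.44 0 0 0" --pt "-0.004 0.006 0.44 0 0 0" --pt "-0.004 0.006 0.44 0 0 0" --pt "-0.004 0.006 0.44 0 0 0" --pt "0 0 0 0 0 0" --pt "0 0 0 0 0 0"

```text
time_s: 4.9
position: [0.5718, -0.255, 0.1238]
tcp_rot: [-0.0, 0.218, 0.976, 0.0]
wrist_force: [-0.2, -1.3, 0.5]
opening: 0.0855
grip_force: 0.0
```

Emit:
carry_out --pt "0 0 0 0 0 0" --pt "0 0 0 0 0 0" --pt "0 0 0 0 0 0" --pt "0 0 0 0 0 0" --pt "0 0 0 0 0 0" --pt "0 0 0 0 0 0" --pt "0 0 0 0 0 0" --pt "0 0 0 0 0 0" --pt "0 0 0 0 0 0" --pt "0 0 0 0 0 0" --grip 1 --newtons 70

```text
time_s: 5.9
position: [0.5721, -0.2561, 0.1241]
tcp_rot: [0.0, 0.218, 0.976, -0.0]
wrist_force: [-1.9, 1.9, 6.1]
opening: 0.0222
grip_force: 68.2
```

Emit:
carry_out --pt "0 0 -0.2 0 0 0" --pt "0 0 -0.4 0 0 0" --pt "0 0 -0.6 0 0 0" --pt "0 0 -0.6 0 0 0" --pt "0 0 -0.6 0 0 0" --pt "0 0 -0.6 0 0 0" --pt "0 0 -0.4 0 0 0" --pt "0 0 -0.2 0 0 0" --pt "0 0 0 0 0 0" --pt "0 0 0 0 0 0"

```text
time_s: 6.9
position: [0.5714, -0.2558, 0.3026]
tcp_rot: [-0.001, 0.218, 0.976, 0.0]
wrist_force: [0.6, 0.6, -1.6]
opening: 0.022
grip_force: 68.6
```

```bash
cat > seen.py <<'E'
from h import *; import fit, sys
def grey_pen(tag):
    s=status.state(); Rt=rot(s["tcp_rot"]).as_matrix(); print(s["time_s"],s["position"],s["opening"],s["grip_force"])
    for n in("top","side"):
        im,d,P=cloud(n); cv2.imwrite(f"pics/{n}{tag}.png",im); np.savez(f"{n}{tag}.npz",im=im,d=d,P=P)
        for q in("wand",):
            print(n,[(np.round(x["xyz"],4).tolist(),round(x["confidence"],2)) for x in tip_of(q,n)[:2]],[(np.round(x["xyz"],4).tolist(),round(x["confidence"],2)) for x in look_for(q,n)[:2]])
E
python3 - <<'E'
from seen import *
grey_pen("1")
a=cv2.imread("pics/top1.png")[60:260,300:500];b=cv2.imread("pics/side1.png")[30:230,200:400]
cv2.imwrite("pics/c1.png",cv2.resize(np.hstack([a,b]),(800,400)))
E
```

```text
6.9 [ 0.5714 -0.2558  0.3026] 0.02196161636437308 68.57235074043274
top [([0.6753, -0.3062, 0.2286], 0.59)] [([0.5588, -0.2505, 0.3116], 0.56)]
side [([0.677, -0.3051, 0.2262], 0.86)] [([0.6024, -0.2569, 0.2826], 0.57)]
```

View pics/c1.png

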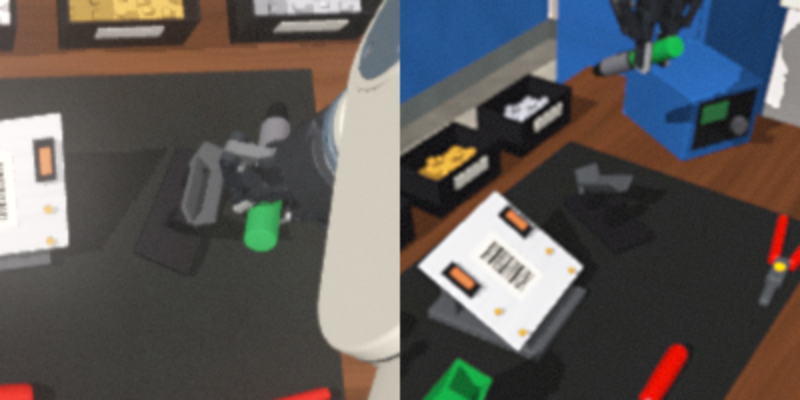

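The crop shows the pen held in the gripper with its lens end forward, near (270,120) in the left half and (600,68) in the right, and the rest empty. Next I measure its pose in the hand.

```bash
cat > inhand.py <<'E'
from plan import *
from scipy.optimize import least_squares
def fit(tag,lens,a):
    """refine pen axis from both clouds; returns pooled (lens-ish point, axis)"""
    Qs=[]
    for n in("top","side"):
        D=np.load(f"{n}{tag}.npz"); P=D["P"][D["d"]>0]; t=(P-lens)@a; r=np.linalg.norm(P-lens-np.outer(t,a),axis=1)
        m=(r<.018)&(((t>.035)&(t<.098))|((t>.16)&(t<.18))); Qs.append(P[m])
    b1=np.cross(a,[0,0,1.]); b1/=np.linalg.norm(b1); b2=np.cross(a,b1)
    def ax(p): v=a+p[2]*b1+p[3]*b2; return v/np.linalg.norm(v)
    for Q in(*Qs,np.vstack(Qs)):
        if len(Q)<15: print("few",len(Q)); continue
        def f(p):
            v=Q-lens-p[0]*b1-p[1]*b2; d=ax(p); return np.linalg.norm(v-np.outer(v@d,d),axis=1)-.012
        r=least_squares(f,np.zeros(4),loss="soft_l1",f_scale=.001); A=ax(r.x); L=lens+r.x[0]*b1+r.x[1]*b2
        print(len(Q),"lens",L,"axis",A,"elev",np.degrees(np.arcsin(A[2])),"psi",np.degrees(np.arctan2(-A[1],-A[0])),"res",np.abs(r.fun).mean()*1e3)
    return L,A
E
python3 - <<'E'
from inhand import *
s=status.state(); Rt=rot(s["tcp_rot"]); p=s["position"]
L,A=fit("1",np.array([.675,-.305,.229]),pdir(-25.2,30))
print("in tool: lens",Rt.inv().apply(L-p),"axis",Rt.inv().apply(A))
E
```

```text
386 lens [ 0.675 -0.305  0.23 ] axis [-0.784  0.369  0.498] elev 29.890576238965714 psi -25.21998880250315 res 1.8109901051258654
244 lens [ 0.675 -0.304  0.228] axis [-0.782  0.364  0.506] elev 30.39592418932835 psi -24.967717856199293 res 1.558165183267282
630 lens [ 0.675 -0.305  0.229] axis [-0.784  0.367  0.501] elev 30.069344231030314 psi -25.057454002167603 res 1.763493017190847
in tool: lens [-0.115  0.     0.073] axis [ 0.866 -0.002 -0.5  ]
```

```bash
cat >> plan.py <<'E'
LT=np.array([-.115,0,.073])
TICK=np.array([.638,-.0365,.076]); POCK=np.array([.577,.187,.032])
def tcp(lens,psi): O=ori(psi,30); return lens-O.apply(LT),O
E
python3 - <<'E'
from plan import *
go(*tcp(TICK+.13*pdir(6.5,60),6.5),14); print(tcp(TICK+.13*pdir(6.5,60),6.5)[0])
E
```

```text
14 x [0.142, 0.275, 0.018, 0.13, 0.454, -0.483]
[ 0.511 -0.051  0.309]
```

Emit:
carry_out --pt "0.142 0.275 0.018 0.13 0.454 -0.483" --pt "0.142 0.275 0.018 0.13 0.454 -0.483" --pt "0.142 0.275 0.018 0.13 0.454 -0.483" --pt "0.142 0.275 0.018 0.13 0.454 -0.483" --pt "0.142 0.275 0.018 0.13 0.454 -0.483" --pt "0.142 0.275 0.018 0.13 0.454 -0.483" --pt "0.142 0.275 0.018 0.13 0.454 -0.483" --pt "0.142 0.275 0.018 0.13 0.454 -0.483" --pt "0.142 0.275 0.018 0.13 0.454 -0.483" --pt "0.142 0.275 0.018 0.13 0.454 -0.483" --pt "0.142 0.275 0.018 0.13 0.454 -0.483" --pt "0.142 0.275 0.018 0.13 0.454 -0.483" --pt "0.142 0.275 0.018 0.13 0.454 -0.483" --pt "0.142 0.275 0.018 0.13 0.454 -0.483" --pt "0 0 0 0 0 0" --pt "0 0 0 0 0 0"

```text
time_s: 8.8
position: [0.5114, -0.051, 0.3099]
tcp_rot: [-0.257, -0.055, 0.965, -0.015]
wrist_force: [-0.2, 0.1, -1.1]
opening: 0.0222
grip_force: 68.5
```

Run:
```python
from inhand import *
from seen import grey_pen
grey_pen("2")
s=status.state(); Rt=rot(s["tcp_rot"]); p=s["position"]; print(s["joint_pos"])
L,A=fit("2",p+Rt.apply(LT),Rt.apply([.866,0,-.5]))
print("in tool: lens",Rt.inv().apply(L-p),"axis",Rt.inv().apply(A))
go(*tcp(TICK+.075*pdir(6.5,60),6.5),5)
```

```text
8.8 [ 0.5114 -0.051   0.3099] 0.022179732784966016 68.54682683944702
top [] []
side [([0.5752, -0.0448, 0.1866], 0.64)] [([0.5237, -0.0411, 0.2716], 0.74)]
[-0.0733  0.4404  1.5595 -0.0937  1.6555 -1.7401]
few 0
425 lens [ 0.5739 -0.0443  0.1896] axis [-0.4964 -0.0572  0.8662] elev 60.01899635530471 psi 6.573743900759375 res 1.2108627869005584
425 lens [ 0.5739 -0.0443  0.1896] axis [-0.4964 -0.0572  0.8662] elev 60.01899635530471 psi 6.573743900759375 res 1.2108627869005584
in tool: lens [-0.1149  0.0002  0.0732] axis [ 0.865  -0.0019 -0.5018]
5 x [-0.191, 0.002, 0.114, -0.002, 0.004, -0.003]
```

Emit:
carry_out --pt "-0.19 0.002 0.114 0 0 0" --pt "-0.19 0.002 0.114 0 0 0" --pt "-0.19 0.002 0.114 0 0 0" --pt "-0.19 0.002 0.114 0 0 0" --pt "-0.19 0.002 0.114 0 0 0" --pt "0 0 0 0 0 0" --pt "0 0 0 0 0 0" --pt "0 0 0 0 0 0" --pt "0 0 0 0 0 0" --pt "0 0 0 0 0 0"

```text
time_s: 10.1
position: [0.5379, -0.0474, 0.2624]
tcp_rot: [-0.257, -0.055, 0.965, -0.015]
wrist_force: [-0.0, 0.2, 0.2]
opening: 0.0221
grip_force: 68.6
```

Run:
```python
from plan import *
s=status.state(); Rt=rot(s["tcp_rot"]); L=s["position"]+Rt.apply(LT); a=Rt.apply([.866,0,-.5]); n=pdir(6.5,60)
h=(L-TICK)@n; hit=L-a*h/(a@n); print("dist",h,"miss mm",(hit-TICK)*1e3,"angle",np.degrees(np.arccos(min(1,a@n))))
```

```text
dist 0.07565154476386501 miss mm [0.574 0.346 0.352] angle 0.4025854516732299
```

Emit:
carry_out --pt "0 0 0 0 0 0" --pt "0 0 0 0 0 0" --pt "0 0 0 0 0 0" --pt "0 0 0 0 0 0" --pt "0 0 0 0 0 0" --pt "0 0 0 0 0 0" --pt "0 0 0 0 0 0" --pt "0 0 0 0 0 0" --pt "0 0 0 0 0 0" --pt "0 0 0 0 0 0" --pt "0 0 0 0 0 0" --pt "0 0 0 0 0 0" --pt "0 0 0 0 0 0" --pt "0 0 0 0 0 0" --pt "0 0 0 0 0 0" --pt "0 0 0 0 0 0" --pt "0 0 0 0 0 0" --pt "0 0 0 0 0 0" --pt "0 0 0 0 0 0" --pt "0 0 0 0 0 0"

```text
time_s: 12.1
position: [0.5378, -0.0474, 0.2619]
tcp_rot: [-0.258, -0.055, 0.965, -0.015]
wrist_force: [-0.0, -0.6, -0.8]
opening: 0.022
grip_force: 68.6
```

Emit:
carry_out --pt "0 0 0 0 0 0" --pt "0 0 0 0 0 0" --pt "0 0 0 0 0 0" --pt "0 0 0 0 0 0" --pt "0 0 0 0 0 0" --pt "0.2 0 -0.12 0 0 0" --pt "0.4 0 -0.23 0 0 0" --pt "0.4 0 -0.23 0 0 0" --pt "0.4 0 -0.23 0 0 0" --pt "0.2 0 -0.12 0 0 0"

```text
time_s: 13.1
position: [0.4914, -0.0527, 0.3444]
tcp_rot: [-0.257, -0.055, 0.965, -0.015]
wrist_force: [-0.2, 0.2, -1.6]
opening: 0.0225
grip_force: 68.6
```

Run:
```python
from plan import *
p,O=tcp(POCK+.16*pdir(18.7,60),18.7); print(p); go(p,O,12)
```

```text
[0.441 0.141 0.291]
12 x [-0.032, 0.334, 0.083, 0.109, 0.003, -0.193]
```

Emit:
carry_out --pt "-0.032 0.334 0.083 0.109 0.003 -0.193" --pt "-0.032 0.334 0.083 0.109 0.003 -0.193" --pt "-0.032 0.334 0.083 0.109 0.003 -0.193" --pt "-0.032 0.334 0.083 0.109 0.003 -0.193" --pt "-0.032 0.334 0.083 0.109 0.003 -0.193" --pt "-0.032 0.334 0.083 0.109 0.003 -0.193" --pt "-0.032 0.334 0.083 0.109 0.003 -0.193" --pt "-0.032 0.334 0.083 0.109 0.003 -0.193" --pt "-0.032 0.334 0.083 0.109 0.003 -0.193" --pt "-0.032 0.334 0.083 0.109 0.003 -0.193" --pt "-0.032 0.334 0.083 0.109 0.003 -0.193" --pt "-0.032 0.334 0.083 0.109 0.003 -0.193" --pt "0 0 0 0 0 0" --pt "0 0 0 0 0 0"

```text
time_s: 14.5
position: [0.4415, 0.1418, 0.2887]
tcp_rot: [-0.257, -0.158, 0.953, -0.042]
wrist_force: [0.2, 0.3, -1.0]
opening: 0.0221
grip_force: 68.7
```

Run:
```python
from inhand import *
from seen import grey_pen
grey_pen("3")
s=status.state(); Rt=rot(s["tcp_rot"]); p=s["position"]
L,A=fit("3",p+Rt.apply(LT),Rt.apply([.866,0,-.5]))
print("in tool: lens",Rt.inv().apply(L-p),"axis",Rt.inv().apply(A))
O=ori(18.7,30); z=pdir(18.7,60); v=O.inv().apply(L-POCK); print("lens from pocket: along",(L-POCK)@z,"off",(L-POCK)-z*((L-POCK)@z))
p1,O=tcp(POCK+.10*z,18.7); go(p1,O,4); print(O.apply([0,1,0]))
r=step(p1,O,tcp(POCK+.003*z,18.7)[0],O,10); print("then 10 x",r)
```

```text
14.5 [0.4415 0.1418 0.2887] 0.022051291073569627 68.65643262863159
top [([0.4999, 0.1591, 0.1632], 0.78)] [([0.426, 0.1387, 0.3187], 0.63)]
side [([0.5034, 0.164, 0.166], 0.64)] [([0.4546, 0.1573, 0.2556], 0.78), ([0.3553, -0.3375, 0.0179], 0.29)]
258 lens [0.5005 0.1614 0.168 ] axis [-0.4725 -0.1591  0.8669] elev 60.095308284211995 psi 18.606082356516595 res 2.61967579436722
575 lens [0.5018 0.1615 0.1687] axis [-0.4716 -0.1637  0.8665] elev 60.05204074837324 psi 19.146023840246468 res 1.1601492612604027
833 lens [0.5021 0.1616 0.1689] axis [-0.4787 -0.1631  0.8627] elev 59.62162354538653 psi 18.81289782593452 res 1.6939900120123448
in tool: lens [-0.1153  0.0003  0.0725] axis [ 0.87   -0.0005 -0.4931]
lens from pocket: along 0.15812683361007238 off [ 0.     -0.0001 -0.    ]
4 x [-0.253, 0.002, 0.143, 0.004, -0.004, -0.0]
[-0.3206  0.9472  0.    ]
then 10 x [-0.168, -0.0, 0.097, 0.0, 0.0, 0.0]
```

Aligned to better than a millimetre, so I insert now.

Emit:
carry_out --pt "-0.253 0.002 0.143 0 0 0" --pt "-0.253 0.002 0.143 0 0 0" --pt "-0.253 0.002 0.143 0 0 0" --pt "-0.253 0.002 0.143 0 0 0" --pt "-0.168 0 0.097 0 0 0" --pt "-0.168 0 0.097 0 0 0" --pt "-0.168 0 0.097 0 0 0" --pt "-0.168 0 0.097 0 0 0" --pt "0 0 0 0 0 0" --pt "0 0 0 0 0 0"

```text
time_s: 15.8
position: [0.4879, 0.1574, 0.2055]
tcp_rot: [-0.256, -0.157, 0.953, -0.042]
wrist_force: [0.4, 0.3, -0.1]
opening: 0.0221
grip_force: 68.7
```

Emit:
carry_out --pt "-0.168 0 0.097 0 0 0" --pt "-0.168 0 0.097 0 0 0" --pt "-0.168 0 0.097 0 0 0" --pt "-0.168 0 0.097 0 0 0" --pt "-0.168 0 0.097 0 0 0" --pt "-0.08 0 0.046 0 0 0" --pt "0 0 0 0 0 0" --pt "0 0 0 0 0 0"

```text
time_s: 16.6
position: [0.513, 0.1659, 0.1595]
tcp_rot: [-0.256, -0.157, 0.953, -0.042]
wrist_force: [0.4, 0.8, -0.4]
opening: 0.0221
grip_force: 68.7
```

Run:
```python
from plan import *
s=status.state(); L=s["position"]+rot(s["tcp_rot"]).apply(LT); z=pdir(18.7,60); k=(L-POCK)@z
print(s["wrist_force"],s["wrist_torque"],"along",k,"off",L-POCK-k*z,s["opening"])
```

```text
[ 0.436  0.751 -0.399] [ 0.08  -0.248  0.04 ] along 0.008028034223472468 off [-0.001  0.    -0.   ] 0.022067967376992802
```

Emit:
carry_out --pt "-0.043 0 0.025 0 0 0" --pt "-0.043 0 0.025 0 0 0" --pt "0 0 0 0 0 0" --pt "0 0 0 0 0 0"

```text
time_s: 17.0
position: [0.5154, 0.1667, 0.1553]
tcp_rot: [-0.256, -0.157, 0.953, -0.042]
wrist_force: [-0.2, 0.4, -0.4]
opening: 0.0223
grip_force: 68.7
```

Emit:
carry_out --pt "0 0 0 0 0 0" --pt "0 0 0 0 0 0" --pt "0 0 0 0 0 0" --pt "0 0 0 0 0 0" --pt "0 0 0 0 0 0" --pt "0 0 0 0 0 0" --pt "0 0 0 0 0 0" --pt "0 0 0 0 0 0" --pt "0 0 0 0 0 0" --pt "0 0 0 0 0 0" --pt "0 0 0 0 0 0" --pt "0 0 0 0 0 0" --grip -1

```text
time_s: 18.2
position: [0.5154, 0.1667, 0.1552]
tcp_rot: [-0.256, -0.157, 0.953, -0.042]
wrist_force: [-0.1, -0.8, -0.1]
opening: 0.0851
grip_force: 0.0
```

Emit:
carry_out --pt "0 0 -0.15 0 0 0" --pt "0 0 -0.3 0 0 0" --pt "0 0 -0.4 0 0 0" --pt "0 0 -0.5 0 0 0" --pt "0 0 -0.5 0 0 0" --pt "0 0 -0.5 0 0 0" --pt "0 0 -0.5 0 0 0" --pt "0 0 -0.4 0 0 0" --pt "0 0 -0.2 0 0 0" --pt "0 0 0 0 0 0" --pt "0 0 0 0 0 0"

```text
time_s: 19.3
position: [0.5968, 0.1942, 0.3038]
tcp_rot: [-0.257, -0.157, 0.953, -0.042]
wrist_force: [-0.5, -0.6, -1.2]
opening: 0.0854
grip_force: 0.0
```

Run:
```python
from inhand import *
from seen import grey_pen
grey_pen("4")
z=pdir(18.7,60)
for n in("top","side"):
    D=np.load(f"{n}4.npz"); P=D["P"]; H=cv2.cvtColor(D["im"],cv2.COLOR_BGR2HSV)
    t=(P-POCK)@z; r=np.linalg.norm(P-POCK-t[...,None]*z,axis=-1)
    m=(D["d"]>0)&(r<.025)&(t>.1)&(t<.25)&(H[...,0]>40)&(H[...,0]<85)&(H[...,1]>120); print(n,m.sum(),"butt top along axis (180 = bottomed)",np.percentile(t[m],[50,90,98]) if m.sum() else None)
a=cv2.imread("pics/top4.png")[110:310,60:300];b=cv2.imread("pics/side4.png")[150:350,100:340]
cv2.imwrite("pics/c4.png",cv2.resize(np.hstack([a,b]),(800,333)))
```

```text
19.3 [0.5968 0.1942 0.3038] 0.08536902382215117 0.0
top [([0.5716, 0.1855, 0.0309], 0.81)] [([0.5056, 0.1602, 0.1619], 0.79)]
side [([0.3616, -0.327, 0.0037], 0.4)] [([0.5001, 0.1717, 0.1558], 0.79)]
top 277 butt top along axis (180 = bottomed) [0.1628 0.1801 0.1814]
side 373 butt top along axis (180 = bottomed) [0.1519 0.1795 0.1803]
```

View pics/c4.png

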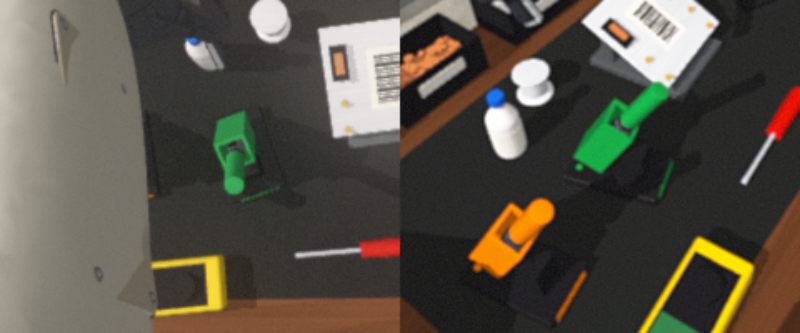

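The crop shows the green pen in the green pocket, butt near (235,185) in the left half and (655,92) in the right. The butt measures 180 mm above the pocket floor, so the pen is at the bottom. The orange pen and the other things in view have not moved, and the gripper is clear.

```bash
python3 -c "
from rig import *
print(finish_job())"
```

```text
the job is handed in; nothing more can be done
None
```

I held the green pen about 7.5 cm from the ticket's middle, square to it, for about 3 s, then let it go at the bottom of the green pocket; I saw nothing else disturbed, and the job is handed in at about 19 s.

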